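# Pack the sample plaques and hold the case lid on its balance point

### The arm

A 6-joint arm with a two-finger parallel gripper is mounted at the origin on the work surface. World frame = base frame: x ahead of the robot, y to its left, z up, the work surface at z = 0. Lengths are in m, angles in rad, forces in N, time in s.
With the tool pointing down it reaches from about 0.25 to 0.775 m from the base axis. Payload 8.9 kg.
Tool frame: the origin (TCP) lies between the finger pads; the fingertips stand 8 mm ahead of it and the grasp point (between the pads) lies 11 mm behind it; z points along the fingers, y is the line along which they close (so a half turn about z gives the same grasp; the last joint's range is limited). The gripper opens to 85 mm and grips with 20 to 120 N. Pads are 22 mm wide; open, the fingers measure 114 mm over their backs; the gripper's body (76 mm by 85 mm) begins 54 mm behind the grasp point. The pads swing forward as they close: fully open they stand 13 mm farther back than shut.
Start: joints at [-0.139, 0.291, -0.153, 1.127, 0, 1.431], TCP at [0.525, 0, 0.239] pointing down, gripper open.
Joint ranges: [-2.52, 2.52], [-0.91, 1.74], [-1.3, 1.37], [-1.96, 2.02], [-1.52, 1.47], [-3.14, 3.14]. Speed limits (rad/s): [2.22, 2.22, 2.79, 3.14, 3.14, 3.14].

### API

Orientations are given as a 3x3 rotation matrix whose columns are the frame's x, y, z axes.
In Python, from station import status, eyes, env gives the robot as it stands. The module is installed in compiled form; this text tells all that it offers.
- The arm moves only by the tool jog_arm, never from a script. Its argument "series" is one flat list of numbers, 7 for each row, row after row: the turn, a rotation vector about the tool's x, y, z in degrees, then the shift along the tool's x, y, z in cm, then the closure, from 0 (fully open) to 1 (shut). In form: [wx, wy, wz, dx, dy, dz, gripper, wx, wy, wz, dx, dy, dz, gripper, ...]. A call has 1 to 20 rows; each row shifts and turns the commanded pose from where the row before left it, along the tool's axes as they then stand; what a row does not reach is not made up. A row lasts 1/12 s, in which the tool goes at most 41.7 mm and 7.16 degrees, less where a joint would pass 70% of its speed; a pose out of reach is approached as far as the arm can. A call with a gripper value outside its range is refused whole. The fingers move at their own pace and stop on an object; "squeeze" is the grip in N (left out, the last holds). Time passes only in rows, so rows that do not move let the fingers close. It gives the time, the measured TCP pose, the force, the opening and the grip force at its end, in the units of the state.
- status.get_state(): the state, without advancing time (a new reading comes with each control period).
- eyes.camera(name): name is "scene" or "side" or "wrist"; returns the picture (420x560x3 uint8, blue, green, red); there is no depth.
- eyes.camera_model(name): a dict with "K" (3x3 intrinsics, pixels), "R" (3x3) and "t" (3): a world point X has camera coordinates R X + t. Camera axes: x right, y down, z forward; pixel columns grow to the right and rows downward; lengths in m; the calibration is good to about 2 mm. A picture is of the moment at which its call begins: read the wrist's pose just before it. camera_model takes no time and is no camera call; for the wrist camera it gives the pose at the moment of the call.
- env.close_job(): hands the job in; it is judged then, once.
The state is a dict: "time_s": time; "joint_pos": joint angles; "dq": joint speeds; "effort": joint torques, N m; "tool_pos": TCP position; "orientation": TCP orientation; "force": force on the tool from outside, world axes, zero at the start; "moment": the same for the moment, N m; "grip_width": finger opening in m; "gripper_force": force on a finger pad.
Only numpy, scipy, OpenCV 4.12 (cv2) and the standard library are available. Lean on these libraries where they do the work, as an engineer would, in place of code of your own. Each camera call takes 0.05 s, during which the arm holds its last target. There are 200 camera calls.

### The job

Pack the open sample case: lay the two loose ivory plaques one after the other on the plaque in it, set down and not dropped, so that all three lie flat in one square, flush pile. Then take hold of the case's lid, which lies back past upright, swing it steadily up to the balance point where it would fall neither shut nor back, and finish holding it still there in the gripper, hands off the pile, so that I can hook the lid stay on. Never let the lid drop, swing loose or go well past balance towards shut, and leave everything else on the bench in its place.

Things in the scene. Friction and masses are not known exactly. Their poses are not given: they have to be found in the camera images.
- case: Open grey steel sample case fixed to the bench, 280 (x) x 200 (y) x 60 mm (z), walls and floor 4 mm; origin at the centre of its underside. Turned up to 9 degrees; its hinged long side faces the robot's left (+y). A fixed foam block with pins, 60 mm wide, tops 37 mm above the bench, fills the end nearest the robot (-x). A brass lid stay lies unhooked along its far outer end.
- case_lid (a joint): Opening of the lid, rad: 0 shut; opening swings its free edge up and over to +y. A steel tray 280 x 200 x 25 mm, 0.4 to 0.65 kg, hinges free-running, no spring, no working stay. It starts lying back on its hinge stops at 1.95. Its weight is right over the hinge line at 1.40 (leaning 10 degrees towards shut): below that it falls shut, above it falls back.
- lid_handle (a point): Middle of the lid's bar handle: round aluminium bar, 12 mm thick, 130 mm long, parallel to the hinge line, on two posts 100 mm apart, 35 mm beyond the lid's free edge (29 mm clear gap). 235 mm from the hinge along the lid and 12.5 mm to its outer side; 0.27 m above the bench at the start, 0.29 m at balance. The bar can turn between the pads of a gripper that stays pointing down.
- lid_hinge (a point): Fixed point at the middle of the hinge line, on the top outer edge of the case's +y wall, 60 mm above the bench. The line runs along the case's x; the handle turns about it.
- plaque_base: Ivory plastic sample plaque, 60 (its x) x 100 (its y) x 10 mm (z), 50 to 90 g, plain and the same either way round; origin at the centre of its underside. It lies loose on the case floor (underside 4 mm above the bench) and is the bottom of the pile; there is at least 30 mm of free floor along its long edges.
- plaque_a: Ivory plastic sample plaque, 60 (its x) x 100 (its y) x 10 mm (z), 50 to 90 g, plain and the same either way round; origin at the centre of its underside. Loose on the bench to the right of the case at the start, lying flat, its long side roughly along y.
- plaque_b: Ivory plastic sample plaque, 60 (its x) x 100 (its y) x 10 mm (z), 50 to 90 g, plain and the same either way round; origin at the centre of its underside. Like plaque_a, in another place on the bench.
- sanding_block: Bystander: black rubber sanding block with an abrasive sole, 55 x 95 x 28 mm, lying flat; origin under its centre.
- tape_roll: Bystander: roll of masking tape lying flat, 90 mm across, 24 mm high, open in the middle; origin under its centre.
- knife: Bystander: metal utility knife lying flat, about 160 x 27 x 18 mm; origin under its handle.
- housing_a: Bystander: tall ivory plastic oval housing with an oblique open top, 104 x 84 mm, up to 225 mm high, standing; origin under its centre.
- housing_b: Bystander: a second housing like it.
- glue_jar: Bystander: glue jar with a black cap, 60 mm across, 75 mm high; origin under its centre.
- screwdriver: Bystander: screwdriver with a dark wooden handle, 200 mm long, lying; origin at its middle.
There are look-alikes about, which are no part of the job. What is shaped like the plaque_a but black is not meant. Leave any orange look-alike of the plaque_b alone.

How it is judged:
By the outcome, as a careful person would: the job done as asked, in the order asked, and still so for the second after the job is handed in, while the arm keeps its last pose, push and grip.
It also fails if it takes over 72 s, if anything falls off the work surface, if the arm or the gripper's body presses on something with over 40 N, if the wrist force passes 120 N, or if a joint passes its speed limit or range.

## Working session

There is one attempt and no reset: what is moved stays moved. The work goes in short steps, Python scripts to look and compute and a tool call to move; the robot and the scene stay as the last step left them, time stands still between calls to the robot, and variables do not carry over. Pictures are saved under pics/ and viewed, at most 10 in all, crops included, and the job is handed in when it is done.

Besides the shell and the picture viewer there is one more tool, called after "Request:" as name(argument=value, ...) on one line, values as JSON. jog_arm: Moves the arm, as the interface text tells. Its arguments: {"type":"object","properties":{"series":{"type":"array","items":{"type":"number"}},"squeeze":{"type":"number"}},"required":["series"]}

```bash
mkdir -p pics
python3 - <<'E'
from station import status, eyes, env
import cv2, numpy as np
s=status.get_state(); print({k:np.round(v,3).tolist() for k,v in s.items()})
for n in ("scene","side","wrist"):
    m=eyes.camera_model(n); im=eyes.camera(n); cv2.imwrite(f"pics/{n}0.png",im)
    C=-np.array(m["R"]).T@m["t"]; print(n,np.round(m["K"],1).tolist(),C.round(3),np.round(m["R"],3).tolist())
E
```

```text
{'time_s': 0.0, 'joint_pos': [-0.139, 0.291, -0.154, 1.127, -0.0, 1.431], 'dq': [0.0, 0.0, -0.001, -0.001, -0.0, 0.0], 'effort': [-0.003, -53.715, 33.136, 0.016, -0.0, 0.0], 'tool_pos': [0.525, 0.0, 0.239], 'orientation': [[-0.0, 1.0, -0.001], [1.0, 0.0, 0.0], [0.0, -0.001, -1.0]], 'force': [-0.599, 0.612, 0.641], 'moment': [-0.059, 0.017, -0.045], 'gripper_force': 0.0, 'grip_width': 0.085}
scene [[414.1, 0.0, 282.8], [0.0, 414.1, 206.9], [0.0, 0.0, 1.0]] [ 1.202 -0.332  0.983] [[0.45, 0.893, -0.02], [0.681, -0.358, -0.639], [-0.578, 0.274, -0.769]]
side [[441.0, 0.0, 285.1], [0.0, 441.0, 205.0], [0.0, 0.0, 1.0]] [ 0.199 -0.848  0.879] [[0.933, -0.36, 0.006], [-0.236, -0.626, -0.743], [0.272, 0.692, -0.669]]
wrist [[295.0, 0.0, 278.0], [0.0, 295.0, 214.0], [0.0, 0.0, 1.0]] [0.524 0.083 0.374] [[1.0, 0.001, -0.002], [0.002, -0.947, 0.32], [-0.001, -0.32, -0.947]]
```

View pics/scene0.png

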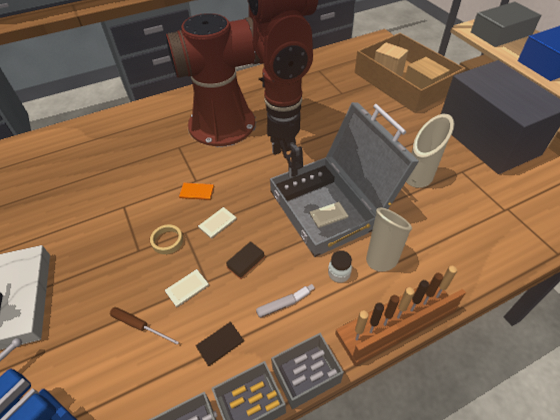

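View pics/side0.png

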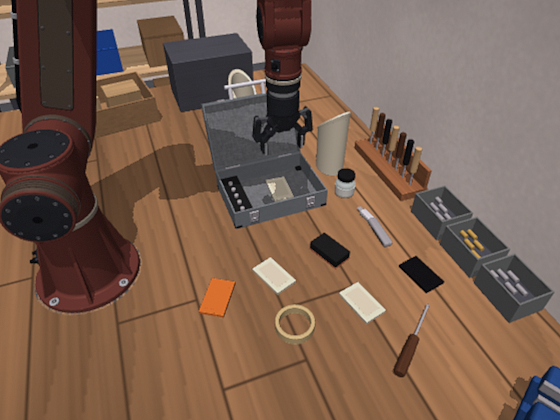

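View pics/wrist0.png

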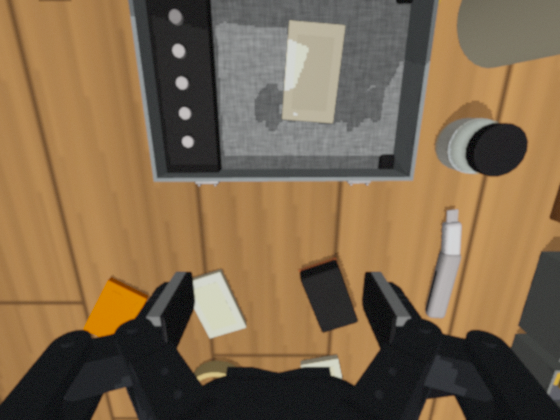

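Scene view: bench plaques at about (217,222) and (187,288), base in the case at (328,214), handle bar around (387,120). Side view: plaques at (273,275) and (362,301), bar at (245,85). Wrist view: base plaque at (314,72), case front rim (155,180)–(413,180).

```bash
cat > h.py <<'E'
import cv2, numpy as np
def plane(m,uv,z):
    K,R,t=(np.array(m[k]) for k in "KRt"); C=-R.T@t
    d=np.c_[np.atleast_2d(uv),np.ones(len(np.atleast_2d(uv)))]@np.linalg.inv(K).T@R
    return (C+d*((z-C[2])/d[:,2])[:,None])
def proj(m,X):
    p=(np.array(m["R"])@np.atleast_2d(X).T).T+m["t"]; p=p@np.array(m["K"]).T; return p[:,:2]/p[:,2:]
def rect(m,cnt,z):
    P=plane(m,cnt.reshape(-1,2).astype(float),z)[:,:2]
    (c,s,a)=cv2.minAreaRect((P*1000).astype(np.float32))
    if s[0]>s[1]: s=s[::-1]; a+=90
    a=(a+90)%180-90   # angle of short side from world x
    return np.round(c,1),np.round(s,1),round(a,1)
def blobs(m,im,z,lo=(15,20,110),hi=(40,120,255),amin=250,box=None):
    k=cv2.inRange(cv2.cvtColor(im,cv2.COLOR_BGR2HSV),lo,hi)
    if box is not None:
        q=np.zeros_like(k); x0,y0,x1,y1=box; q[y0:y1,x0:x1]=255; k&=q
    k=cv2.morphologyEx(k,cv2.MORPH_OPEN,np.ones((3,3)))
    out=[]
    for c in cv2.findContours(k,cv2.RETR_EXTERNAL,cv2.CHAIN_APPROX_NONE)[0]:
        if cv2.contourArea(c)>amin: out.append((cv2.boundingRect(c),cv2.contourArea(c),)+rect(m,c,z))
    return out
E
python3 - <<'E'
from station import eyes
from h import *
M={n:eyes.camera_model(n) for n in("scene","side","wrist")}
I={n:cv2.imread(f"pics/{n}0.png") for n in M}
for n,pts in {"scene":[(217,222),(187,288),(328,214),(316,216),(204,190)],"side":[(273,275),(362,301),(276,186),(283,192)],"wrist":[(217,303),(320,70),(296,65),(300,110),(250,100),(320,362)]}.items():
    hs=cv2.cvtColor(I[n],cv2.COLOR_BGR2HSV); print(n,[hs[v,u].tolist() for u,v in pts])
for n in M:
  for b in blobs(M[n],I[n],.010): print(n,b)
  bx={"scene":(300,195,355,230),"side":(255,170,300,205),"wrist":(270,10,360,135)}[n]
  for b in blobs(M[n],I[n],.014,box=bx): print(n,"base",b)
print("base corners wrist",plane(M["wrist"],[(291,21),(345,26),(334,123),(283,119)],.014).round(4).tolist())
print("rim wrist",plane(M["wrist"],[(155,180),(412,180),(133,0),(437,0)],.06).round(4).tolist())
cv2.imwrite("pics/c1.png",np.hstack([cv2.resize(I["scene"][90:260,260:460],(400,340),interpolation=2),cv2.resize(I["side"][65:235,190:390],(400,340),interpolation=2)]))
E
```

```text
scene [[22, 53, 226], [23, 51, 227], [19, 56, 156], [19, 55, 167], [15, 238, 227]]
side [[17, 43, 215], [18, 43, 215], [19, 45, 137], [18, 44, 144]]
wrist [[31, 26, 212], [22, 38, 181], [35, 16, 213], [23, 39, 185], [100, 6, 138], [27, 23, 199]]
scene ((427, 283, 133, 137), 11263.0, array([1138.5,  297.3]), array([251.4, 481.5]), 0.3)
scene ((165, 270, 44, 37), 805.0, array([ 598.8, -334.1]), array([ 66.9, 102.9]), 13.4)
scene ((0, 247, 42, 97), 3117.0, array([ 408.8, -735.2]), array([109.9, 302. ]), 83.9)
scene ((150, 225, 32, 29), 307.0, array([ 419.4, -339.5]), array([90.4, 99. ]), 62.4)
scene ((366, 207, 46, 64), 1889.5, array([718.9, 231.3]), array([108.9, 225.1]), 46.1)
scene ((198, 207, 38, 31), 583.0, array([ 431.4, -183.7]), array([ 68.1, 104.9]), 19.0)
scene ((310, 202, 38, 25), 548.5, array([559.4, 123.8]), array([ 67. , 104.6]), -4.6)
scene ((407, 114, 47, 74), 1916.0, array([461.2, 581.7]), array([109.4, 412.6]), 35.2)
scene ((23, 77, 104, 52), 2184.0, array([-388.4, -462. ]), array([198.6, 382.9]), -0.1)
scene ((375, 43, 33, 32), 655.5, array([-65.7, 804. ]), array([133
[... 773 characters left out ...]
]), array([137.4, 200.6]), 7.6)
side base ((266, 177, 27, 24), 414.0, array([560.2, 125.3]), array([ 62. , 107.3]), -3.7)
wrist ((194, 283, 42, 47), 1129.5, array([ 430.7, -183.6]), array([41.3, 75.2]), 20.5)
wrist ((281, 20, 65, 104), 4581.0, array([561.6, 125.5]), array([ 62.1, 102. ]), -4.2)
wrist ((456, 0, 104, 69), 6086.0, array([772.8, 163.9]), array([ 64.2, 118.9]), -90.0)
wrist base ((281, 20, 65, 104), 4581.0, array([561.1, 125.1]), array([ 61.4, 100.9]), -4.2)
base corners wrist [[0.5373, 0.1758, 0.014], [0.5946, 0.1713, 0.014], [0.589, 0.0731, 0.014], [0.5295, 0.0775, 0.014]]
rim wrist [[0.3909, 0.0152, 0.06], [0.6686, 0.0156, 0.06], [0.3928, 0.1802, 0.06], [0.6669, 0.1804, 0.06]]
```

View pics/c1.png

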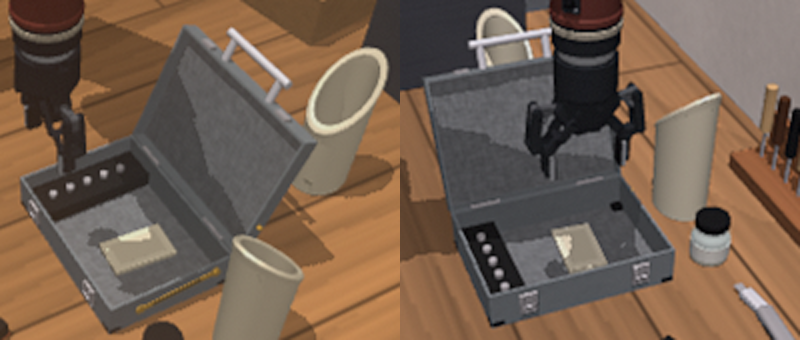

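Request:
jog_arm(series=[0, 0, 0, -2.3, -1.2, 1.6, 0, 0, 0, 0, -2.3, -1.2, 1.6, 0, 0, 0, 0, -2.3, -1.2, 1.6, 0, 0, 0, 0, -2.3, -1.2, 1.6, 0, 0, 0, 0, -2.3, -1.2, 1.6, 0, 0, 0, 0, -2.3, -1.2, 1.6, 0, 0, 0, 0, -2.3, -1.2, 1.6, 0, 0, 0, 0, -2.2, -1.0, 1.6, 0, 0, 0, -6.3, 0, 0, 0, 0, 0, 0, -6.3, 0, 0, 0, 0, 0, 0, -6.3, 0, 0, 0, 0.1, 0, 0, 0, 0, 0, 0, 0.1, 0, 0, 0, 0, 0, 0, 0.1, 0, 0, 0, 0, 0, 0, 0.1])

```text
time_s: 1.32
tool_pos: [0.431, -0.1829, 0.1113]
orientation: [[-0.321, 0.947, -0.0], [0.947, 0.321, 0.0], [0.0, -0.0, -1.0]]
force: [0.4, 1.0, -0.7]
grip_width: 0.0764
gripper_force: 0.0
```

Request:
jog_arm(series=[0, 0, 0, 0, 0, 2.4, 0.1, 0, 0, 0, 0, 0, 2.4, 0.1, 0, 0, 0, 0, 0, 2.4, 0.1, 0, 0, 0, 0, 0, 1.5, 0.1, 0, 0, 0, 0, 0, 0.8, 0.1, 0, 0, 0, 0, 0, 0.2, 0.1, 0, 0, 0, 0, 0, 0, 0.1])

```text
time_s: 1.9
tool_pos: [0.431, -0.1829, 0.0143]
orientation: [[-0.323, 0.946, -0.0], [0.946, 0.323, 0.0], [0.0, -0.0, -1.0]]
force: [0.1, -0.3, 0.7]
grip_width: 0.0768
gripper_force: 0.0
```

Run:
```python
from station import eyes
import cv2, numpy as np
a=eyes.camera("side"); b=eyes.camera("wrist")
cv2.imwrite("pics/s2.png",np.hstack([cv2.resize(a[190:330,200:340],(420,420),interpolation=2),cv2.resize(b[210:,140:420],(370,277))[:277] if 0 else np.vstack([b[210:,93:467],np.zeros((210,374,3),np.uint8)])]))
```

```text
(no output)
```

View pics/s2.png

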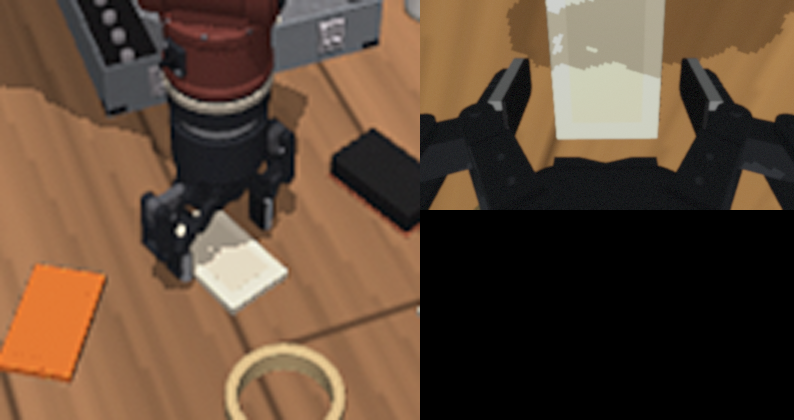

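Request:
jog_arm(series=[0, 0, 0, 0, 0, 0.3, 0.1, 0, 0, 0, 0, 0, 0.3, 0.1, 0, 0, 0, 0, 0, 0, 0.15, 0, 0, 0, 0, 0, 0, 0.2, 0, 0, 0, 0, 0, 0, 0.24, 0, 0, 0, 0, 0, 0, 0.24], squeeze=20)

```text
time_s: 2.5
tool_pos: [0.431, -0.183, 0.0084]
orientation: [[-0.324, 0.946, 0.0], [0.946, 0.324, -0.0], [-0.0, 0.0, -1.0]]
force: [-0.3, -1.0, -0.2]
grip_width: 0.0645
gripper_force: 0.0
```

Request:
jog_arm(series=[0, 0, 0, 0, 0, 0.1, 0.24, 0, 0, 0, 0, 0, 0.1, 0.24, 0, 0, 0, 0, 0, 0.1, 0.24, 0, 0, 0, 0, 0, 0, 0.24])

```text
time_s: 2.83
tool_pos: [0.4309, -0.1829, 0.0051]
orientation: [[-0.324, 0.946, -0.0], [0.946, 0.324, 0.0], [0.0, -0.0, -1.0]]
force: [0.5, 0.4, -0.1]
grip_width: 0.065
gripper_force: 0.0
```

Request:
jog_arm(series=[0, 0, 0, 0, 0, 0.1, 0.24, 0, 0, 0, 0, 0, 0.1, 0.24, 0, 0, 0, 0, 0, 0, 0.24])

```text
time_s: 3.08
tool_pos: [0.4309, -0.183, 0.0031]
orientation: [[-0.324, 0.946, -0.0], [0.946, 0.324, 0.0], [0.0, -0.0, -1.0]]
force: [-0.3, 0.3, 0.0]
grip_width: 0.0648
gripper_force: 0.0
```

Request:
jog_arm(series=[0, 0, 0, 0, 0, 0, 0.35, 0, 0, 0, 0, 0, 0, 0.35, 0, 0, 0, 0, 0, 0, 0.35, 0, 0, 0, 0, 0, 0, 0.35], squeeze=30)

```text
time_s: 3.42
tool_pos: [0.431, -0.183, 0.0034]
orientation: [[-0.324, 0.946, -0.0], [0.946, 0.324, -0.0], [0.0, -0.0, -1.0]]
force: [-1.0, -0.4, 3.7]
grip_width: 0.0592
gripper_force: 32.6
```

Request:
jog_arm(series=[0, 0, 0, 0, 0, -1, 0.35, 0, 0, 0, 0, 0, -2.5, 0.35, 0, 0, 0, 0, 0, -3, 0.35, 0, 0, 0, 0, 0, -3, 0.35, 0, 0, 0, 0, 0, -2.5, 0.35, 0, 0, 5.8, 0, 0, 0, 0.35, 0, 0, 5.8, 0, 0, 0, 0.35, 0, 0, 5.8, 0, 0, 0, 0.35, 0, 0, 5.7, 0, 0, 0, 0.35, 0, 0, 0, 0, 0, 0, 0.35, 0, 0, 0, 0, 0, 0, 0.35])

```text
time_s: 4.33
tool_pos: [0.4309, -0.1829, 0.1232]
orientation: [[0.07, 0.998, -0.0], [0.998, -0.07, 0.0], [0.0, -0.0, -1.0]]
force: [-0.6, -0.1, -0.8]
grip_width: 0.059
gripper_force: 32.8
```

Run:
```python
from station import eyes,status
from h import *
m=eyes.camera_model("wrist"); im=eyes.camera("wrist"); s=status.get_state()
p,R=np.array(s["tool_pos"]),np.array(s["orientation"])
print(p.round(4),R.round(3).tolist(),s["grip_width"],s["gripper_force"],np.round(s["force"],1))
cv2.imwrite("pics/w3.png",im)
k=cv2.inRange(cv2.cvtColor(im,cv2.COLOR_BGR2HSV),(15,12,110),(40,70,255))
for b in blobs(m,im,p[2]+.007,lo=(12,10,100),hi=(40,75,255)): print(b)
```

```text
[ 0.4309 -0.183   0.1232] [[0.07, 0.998, -0.0], [0.998, -0.07, 0.0], [0.0, -0.0, -1.0]] 0.05917785223776175 32.776994705200195 [-0.2  0.2 -0.7]
((413, 289, 69, 64), 2022.5, array([ 517.9, -212.7]), array([31.7, 43.1]), 12.9)
((211, 186, 133, 180), 20934.0, array([ 430.6, -181.2]), array([ 59.7, 101.5]), -3.7)
```

View pics/w3.png

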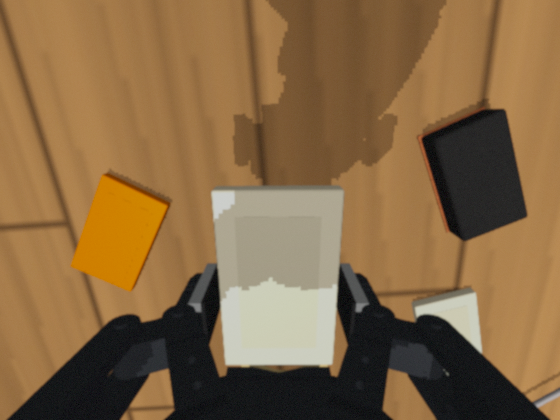

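Request:
jog_arm(series=[0, 0, 0, 3, 1.65, 0, 0.35, 0, 0, 0, 3, 1.65, 0, 0.35, 0, 0, 0, 3, 1.65, 0, 0.35, 0, 0, 0, 3, 1.65, 0, 0.35, 0, 0, 0, 3, 1.65, 0, 0.35, 0, 0, 0, 3, 1.65, 0, 0.35, 0, 0, 0, 3, 1.65, 0, 0.35, 0, 0, 0, 0, 0, 0, 0.35, 0, 0, 0, 0, 0, 0, 0.35])

```text
time_s: 5.13
tool_pos: [0.562, 0.0195, 0.1229]
orientation: [[0.068, 0.998, -0.0], [0.998, -0.068, -0.0], [-0.0, -0.0, -1.0]]
force: [-0.5, -0.3, -1.2]
grip_width: 0.0589
gripper_force: 32.8
```

```bash
cat > w.py <<'E'
from station import eyes,status
from h import *
import sys
zb=float(sys.argv[1])
m=eyes.camera_model("wrist"); im=eyes.camera("wrist"); s=status.get_state()
p,R=np.array(s["tool_pos"]),np.array(s["orientation"])
print((p*1000).round(1),"phi",np.degrees(np.arctan2(R[1,1],R[0,1])).round(2),np.round(s["force"],1),"tilt",R[:,2].round(4))
cv2.imwrite(sys.argv[2],im)
for z in (zb,p[2]+.007):
  for b in blobs(m,im,z,lo=(12,10,100),hi=(40,75,255)): print(z,b)
E
python3 w.py .014 pics/w4.png
```

```text
[561.3  18.4 122.9] phi -4.01 [ 0.3 -0.7 -0.8] tilt [-1.e-03 -2.e-04 -1.e+00]
0.014 ((211, 185, 134, 181), 21557.0, array([556.4, -51.3]), array([115.1, 194.4]), -3.5)
0.014 ((455, 129, 68, 72), 1447.0, array([730.7,  56.2]), array([37.3, 62. ]), -24.4)
0.014 ((225, 5, 87, 147), 10517.0, array([561. , 124.7]), array([ 61.2, 101.2]), -4.1)
0.014 ((480, 0, 80, 54), 3572.5, array([744. , 149.4]), array([33.1, 64.2]), 86.2)
0.12986059672049222 ((211, 185, 134, 181), 21557.0, array([561.5,  21.5]), array([ 60.4, 102. ]), -3.5)
0.12986059672049222 ((455, 129, 68, 72), 1447.0, array([653. ,  77.9]), array([19.6, 32.5]), -24.4)
0.12986059672049222 ((225, 5, 87, 147), 10517.0, array([564. , 113.8]), array([32.1, 53.1]), -4.1)
0.12986059672049222 ((480, 0, 80, 54), 3572.5, array([659.9, 126.8]), array([17.3, 33.7]), 86.2)
```

View pics/w4.png

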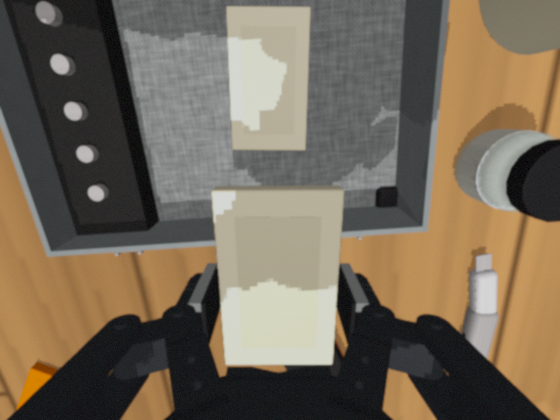

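Request:
jog_arm(series=[0, 0, 0, 2.63, -0.19, 0, 0.35, 0, 0, 0, 2.63, -0.19, 0, 0.35, 0, 0, 0, 2.63, -0.19, 0, 0.35, 0, 0, 0, 2.63, -0.19, 0, 0.35, 0, 0, 0, 0, 0, 2, 0.35, 0, 0, 0, 0, 0, 2.5, 0.35, 0, 0, 0, 0, 0, 2.5, 0.35, 0, 0, 0, 0, 0, 2, 0.35, 0, 0, 0, 0, 0, 1, 0.35, 0, 0, 0, 0, 0, 0, 0.35, 0, 0, 0, 0, 0, 0, 0.35])

```text
time_s: 6.1
tool_pos: [0.5615, 0.1227, 0.0236]
orientation: [[0.074, 0.997, -0.001], [0.997, -0.074, -0.0], [-0.0, -0.001, -1.0]]
force: [-0.1, -0.7, -0.4]
grip_width: 0.0593
gripper_force: 32.8
```

Request:
jog_arm(series=[0, 0, 0, 0.12, -0.04, 0.2, 0.35, 0, 0, 0, 0, 0, 0.2, 0.35, 0, 0, 0, 0, 0, 0.1, 0.35, 0, 0, 0, 0, 0, 0.05, 0.35, 0, 0, 0, 0, 0, 0.05, 0.35, 0, 0, 0, 0, 0, 0, 0.35])

```text
time_s: 6.6
tool_pos: [0.5615, 0.1248, 0.0175]
orientation: [[0.073, 0.997, 0.0], [0.997, -0.073, 0.0], [0.0, 0.0, -1.0]]
force: [0.3, -0.3, 0.4]
grip_width: 0.059
gripper_force: 32.9
```

Request:
jog_arm(series=[0, 0, 0, 0, 0, 0.05, 0.35, 0, 0, 0, 0, 0, 0, 0.35])

```text
time_s: 6.77
tool_pos: [0.5615, 0.1247, 0.0174]
orientation: [[0.073, 0.997, 0.0], [0.997, -0.073, -0.0], [0.0, 0.0, -1.0]]
force: [-2.4, -0.7, 6.8]
grip_width: 0.0592
gripper_force: 33.5
```

```bash
python3 -c "
from station import status
s=status.get_state();print(s['tool_pos'],s['force'],s['time_s'])"
```

```text
[0.5614662  0.12471959 0.01740607] [-2.35215184 -0.66810064  6.81557379] 6.7667
```

Request:
jog_arm(series=[0, 0, 0, 0, 0, 0, 0.29, 0, 0, 0, 0, 0, 0, 0.25, 0, 0, 0, 0, 0, 0, 0.2, 0, 0, 0, 0, 0, 0, 0.2, 0, 0, 0, 0, 0, -1, 0.15, 0, 0, 0, 0, 0, -2, 0.15, 0, 0, 0, 0, 0, -3.5, 0.15, 0, 0, 0, 0, 0, -4, 0.15, 0, 0, 0, -2.5, 0, 0, 0.15, 0, 0, 0, -3.5, 0, 0, 0.15, 0, 0, 0, -3.5, 0, 0, 0.15, 0, 0, 0, -1, 0, 0, 0.15, 0, 0, 0, 0, 0, 0, 0.15, 0, 0, 0, 0, 0, 0, 0.15])

```text
time_s: 7.93
tool_pos: [0.5538, 0.0198, 0.1223]
orientation: [[0.075, 0.997, 0.0], [0.997, -0.075, 0.0], [0.0, 0.0, -1.0]]
force: [-0.1, -0.1, -0.5]
grip_width: 0.0726
gripper_force: 0.0
```

```bash
python3 w.py .024 pics/w5.png
python3 - <<'E'
import cv2
a=cv2.imread("pics/w5.png"); cv2.imwrite("pics/w5c.png",cv2.resize(a[:210,150:400],(750,600),interpolation=2)[:600])
E
```

```text
[553.8  20.5 122.2] phi -4.22 [-0.4  0.4  0.4] tilt [ 3.e-04  4.e-04 -1.e+00]
0.024 ((465, 127, 73, 72), 1573.5, array([725. ,  59.1]), array([38.2, 60.9]), -25.9)
0.024 ((490, 0, 70, 51), 2876.5, array([732.5, 147.2]), array([29.8, 54.5]), 85.8)
0.024 ((232, 0, 91, 152), 11360.5, array([560.8, 124.9]), array([ 61.4, 100. ]), -3.8)
0.1291530702855241 ((465, 127, 73, 72), 1573.5, array([650.4,  78.5]), array([21. , 33.5]), -25.9)
0.1291530702855241 ((490, 0, 70, 51), 2876.5, array([654.5, 126.9]), array([16.4, 30. ]), 85.8)
0.1291530702855241 ((232, 0, 91, 152), 11360.5, array([560.2, 114.6]), array([33.7, 54.9]), -3.8)
```

View pics/w5c.png

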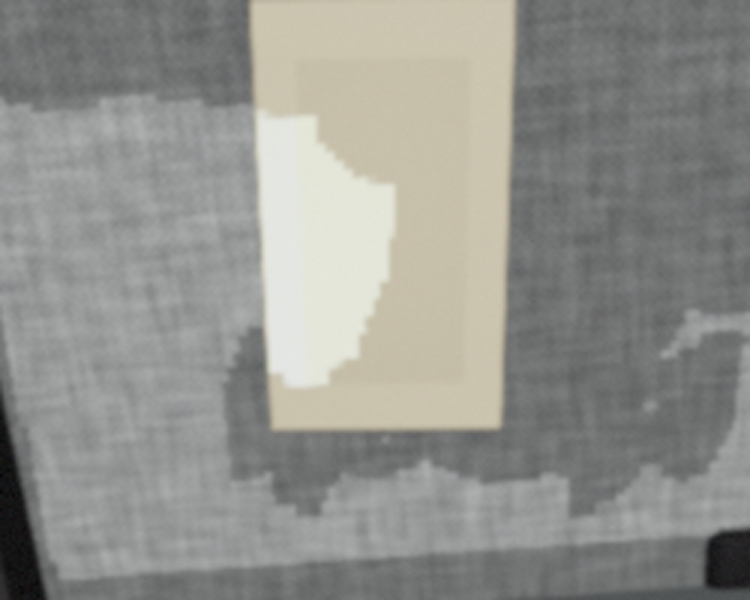

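Request:
jog_arm(series=[0, 0, 0, -3.49, 0.7, 0, 0.1, 0, 0, 0, -3.49, 0.7, 0, 0.1, 0, 0, 0, -3.49, 0.7, 0, 0.1, 0, 0, 0, -3.49, 0.7, 0, 0.1, 0, 0, 0, -3.49, 0.7, 0, 0.1, 0, 0, 0, -3.49, 0.7, 0, 0.1, 0, 0, 0, -3.49, 0.7, 0, 0.1, 0, 0, 0, -3.49, 0.7, 0, 0.1, 0, 0, 0, -3.49, 0.7, 0, 0.1, 0, 0, 0, -3.49, 0.7, 0, 0.1, 0, 0, -5.8, 0, 0, 0, 0.1, 0, 0, -5.8, 0, 0, 0, 0.1, 0, 0, -5.8, 0, 0, 0, 0.1, 0, 0, 0, 0, 0, 0, 0.1, 0, 0, 0, 0, 0, 0, 0.1])

```text
time_s: 9.23
tool_pos: [0.5986, -0.332, 0.1217]
orientation: [[-0.227, 0.974, -0.0], [0.974, 0.227, 0.0], [0.0, -0.0, -1.0]]
force: [0.4, -0.1, 0.6]
grip_width: 0.0768
gripper_force: 0.0
```

```bash
python3 w.py .010 pics/w6.png
```

```text
[ 598.5 -332.1  121.7] phi 13.08 [ 0.  -0.1  0.4] tilt [-1.e-04  2.e-04 -1.e+00]
0.01 ((243, 156, 72, 110), 6327.5, array([ 598.8, -332.4]), array([ 60.3, 101.3]), 12.8)
0.12873992776563742 ((243, 156, 72, 110), 6327.5, array([ 589.5, -293.5]), array([31.3, 52.5]), 12.8)
```

Request:
jog_arm(series=[0, 0, 0, -0.05, 0, 2.5, 0.1, 0, 0, 0, 0, 0, 3, 0.1, 0, 0, 0, 0, 0, 2.5, 0.1, 0, 0, 0, 0, 0, 2, 0.1, 0, 0, 0, 0, 0, 0.8, 0.15, 0, 0, 0, 0, 0, 0.4, 0.2, 0, 0, 0, 0, 0, 0.3, 0.24, 0, 0, 0, 0, 0, 0.2, 0.24, 0, 0, 0, 0, 0, 0.1, 0.24, 0, 0, 0, 0, 0, 0, 0.24, 0, 0, 0, 0, 0, 0, 0.35, 0, 0, 0, 0, 0, 0, 0.35, 0, 0, 0, 0, 0, 0, 0.35, 0, 0, 0, 0, 0, 0, 0.35], squeeze=30)

```text
time_s: 10.45
tool_pos: [0.5986, -0.3341, 0.0049]
orientation: [[-0.228, 0.974, 0.001], [0.974, 0.228, -0.001], [-0.001, 0.001, -1.0]]
force: [-1.2, 0.7, 6.5]
grip_width: 0.0592
gripper_force: 32.9
```

Request:
jog_arm(series=[0, 0, 0, 0, 0, -1, 0.35, 0, 0, 0, 0, 0, -3.2, 0.35, 0, 0, 0, 0, 0, -4, 0.35, 0, 0, 0, 0, 0, -3.7, 0.35, 0, 0, 5.8, 0, 0, 0, 0.35, 0, 0, 5.8, 0, 0, 0, 0.35, 0, 0, 5.7, 0, 0, 0, 0.35, 0, 0, 0, 3.5, -0.63, 0, 0.35, 0, 0, 0, 3.5, -0.63, 0, 0.35, 0, 0, 0, 3.5, -0.63, 0, 0.35, 0, 0, 0, 3.5, -0.63, 0, 0.35, 0, 0, 0, 3.5, -0.63, 0, 0.35, 0, 0, 0, 3.5, -0.63, 0, 0.35, 0, 0, 0, 3.5, -0.63, 0, 0.35, 0, 0, 0, 3.5, -0.63, 0, 0.35, 0, 0, 0, 3.5, -0.63, 0, 0.35, 0, 0, 0, 3.5, -0.63, 0, 0.35, 0, 0, 0, 0, 0, 0, 0.35, 0, 0, 0, 0, 0, 0, 0.35, 0, 0, 0, 0, 0, 0, 0.35])

```text
time_s: 12.12
tool_pos: [0.5605, 0.0197, 0.1234]
orientation: [[0.071, 0.997, 0.001], [0.997, -0.071, -0.0], [-0.0, 0.001, -1.0]]
force: [-0.3, -0.6, -0.9]
grip_width: 0.059
gripper_force: 32.8
```

```bash
python3 w.py .024 pics/w7.png
```

```text
[560.6  19.1 123.2] phi -4.13 [-0.4 -0.2 -0.5] tilt [ 6.e-04 -4.e-04 -1.e+00]
0.024 ((212, 184, 133, 180), 21249.0, array([555.7, -43.5]), array([109.5, 184.7]), -4.0)
0.024 ((457, 128, 69, 72), 1461.5, array([724.7,  58.5]), array([36.6, 60.1]), -25.2)
0.024 ((481, 0, 79, 53), 3470.5, array([736.6, 147.5]), array([31.2, 61.1]), 86.0)
0.024 ((223, 0, 91, 152), 11396.5, array([560.9, 125.3]), array([ 61.3, 100.3]), -3.7)
0.13021566972081303 ((212, 184, 133, 180), 21249.0, array([560.3,  22.5]), array([ 59.8, 101. ]), -4.0)
0.13021566972081303 ((457, 128, 69, 72), 1461.5, array([652.7,  78.3]), array([20. , 32.8]), -25.2)
0.13021566972081303 ((481, 0, 79, 53), 3470.5, array([659.1, 127. ]), array([17. , 33.4]), 86.0)
0.13021566972081303 ((223, 0, 91, 152), 11396.5, array([563.1, 114.8]), array([33.5, 54.8]), -3.7)
```

Request:
jog_arm(series=[0, 0, 0, 2.6, -0.16, 0, 0.35, 0, 0, 0, 2.6, -0.16, 0, 0.35, 0, 0, 0, 2.6, -0.16, 0, 0.35, 0, 0, 0, 2.55, -0.17, 0, 0.35, 0, 0, 0, 0, 0, 2, 0.35, 0, 0, 0, 0, 0, 2.5, 0.35, 0, 0, 0, 0, 0, 2.5, 0.35, 0, 0, 0, 0, 0, 1.5, 0.35, 0, 0, 0, 0, 0, 0.6, 0.35, 0, 0, 0, 0, 0, 0, 0.35, 0, 0, 0, 0, 0, 0, 0.35, 0, 0, 0, 0, 0, 0, 0.35])

```text
time_s: 13.17
tool_pos: [0.5623, 0.1231, 0.033]
orientation: [[0.072, 0.997, 0.002], [0.997, -0.072, 0.0], [0.0, 0.002, -1.0]]
force: [0.4, 0.4, -0.6]
grip_width: 0.0592
gripper_force: 32.8
```

Request:
jog_arm(series=[0, 0, 0, -0.02, -0.08, 0.2, 0.35, 0, 0, 0, 0, 0, 0.1, 0.35, 0, 0, 0, 0, 0, 0.05, 0.35, 0, 0, 0, 0, 0, 0, 0.35])

```text
time_s: 13.5
tool_pos: [0.5606, 0.1235, 0.0289]
orientation: [[0.071, 0.997, 0.001], [0.997, -0.071, -0.0], [-0.0, 0.001, -1.0]]
force: [-0.6, -0.1, 4.2]
grip_width: 0.059
gripper_force: 33.3
```

Request:
jog_arm(series=[0, 0, 0, 0, 0, -0.15, 0.35, 0, 0, 0, -0.04, 0.07, 0, 0.35, 0, 0, 0, 0, 0, 0, 0.35, 0, 0, 0, 0, 0, 0.1, 0.35, 0, 0, 0, 0, 0, 0, 0.35, 0, 0, 0, 0, 0, 0, 0.35])

```text
time_s: 14.0
tool_pos: [0.5612, 0.123, 0.0289]
orientation: [[0.072, 0.997, 0.0], [0.997, -0.072, 0.0], [0.0, 0.0, -1.0]]
force: [-1.0, -0.7, 2.7]
grip_width: 0.0592
gripper_force: 33.1
```

Request:
jog_arm(series=[0, 0, 0, 0, 0, 0.03, 0.35, 0, 0, 0, 0, 0, 0, 0.35, 0, 0, 0, 0, 0, 0, 0.29, 0, 0, 0, 0, 0, 0, 0.25, 0, 0, 0, 0, 0, 0, 0.2, 0, 0, 0, 0, 0, 0, 0.2, 0, 0, 0, 0, 0, -1, 0.15, 0, 0, 0, 0, 0, -2, 0.15, 0, 0, 0, 0, 0, -3, 0.15, 0, 0, 0, 0, 0, -3.5, 0.15, 0, 0, 0, -2.5, 0, 0, 0.15, 0, 0, 0, -3.5, 0, 0, 0.15, 0, 0, 0, -3.5, 0, 0, 0.15, 0, 0, 0, -1, 0, 0, 0.15, 0, 0, 0, 0, 0, 0, 0.15, 0, 0, 0, 0, 0, 0, 0.15])

```text
time_s: 15.33
tool_pos: [0.5536, 0.0181, 0.124]
orientation: [[0.073, 0.997, 0.0], [0.997, -0.073, 0.0], [0.0, 0.0, -1.0]]
force: [0.5, 0.1, 0.7]
grip_width: 0.0723
gripper_force: 0.0
```

```bash
python3 w.py .034 pics/w8.png
python3 - <<'E'
from station import eyes
from h import *
out=[cv2.resize(cv2.imread("pics/w8.png")[0:180,190:360],(378,400),interpolation=cv2.INTER_CUBIC)]
for n,(x,y) in {"scene":(328,212),"side":(278,186)}.items():
    im=eyes.camera(n); cv2.imwrite(f"pics/{n}8.png",im)
    out.append(cv2.resize(im[y-30:y+30,x-30:x+30],(210,400) if 0 else (205,205),interpolation=cv2.INTER_CUBIC))
M=eyes.camera_model
im=cv2.imread("pics/side8.png")
col=np.vstack(out[1:]); col=cv2.copyMakeBorder(col,0,0,0,0,0); out0=cv2.resize(out[0],(378,410))
# handle: bright grey in scene & side, zoomed
sc=cv2.resize(cv2.imread("pics/scene8.png")[85:160,355:425],(215,205),interpolation=2)
sd=cv2.resize(im[65:125,200:290],(215,205),interpolation=2)
cv2.imwrite("pics/c8.png",np.hstack([out0,col,np.vstack([sc,sd])]))
for n in("scene","side"):
  m=M(n); print(n,"predicted handle mid/ends",proj(m,[[.53,.314,.274],[.465,.314,.274],[.595,.314,.274]]).round(1).tolist())
E
```

```text
[553.6  18.8 123.9] phi -4.12 [ 0.4 -0.1  0.1] tilt [ 3.e-04  5.e-04 -1.e+00]
0.034 ((464, 125, 69, 72), 1551.5, array([716.8,  60.1]), array([35.3, 57.2]), -23.1)
0.034 ((490, 0, 70, 50), 2800.5, array([725.7, 144.6]), array([28.1, 52.2]), 85.9)
0.034 ((231, 0, 95, 153), 11807.0, array([560.3, 122. ]), array([61.4, 96.8]), -4.1)
0.13085523350833145 ((464, 125, 69, 72), 1551.5, array([648.9,  77.4]), array([20.1, 32.6]), -23.1)
0.13085523350833145 ((490, 0, 70, 50), 2800.5, array([654. , 125.5]), array([16. , 29.7]), 85.9)
0.13085523350833145 ((231, 0, 95, 153), 11807.0, array([559.8, 112.7]), array([35. , 55.1]), -4.1)
scene predicted handle mid/ends [[390.3, 119.1], [376.2, 106.0], [405.3, 133.1]]
side predicted handle mid/ends [[246.7, 84.1], [225.2, 87.8], [267.5, 80.6]]
```

View pics/c8.png

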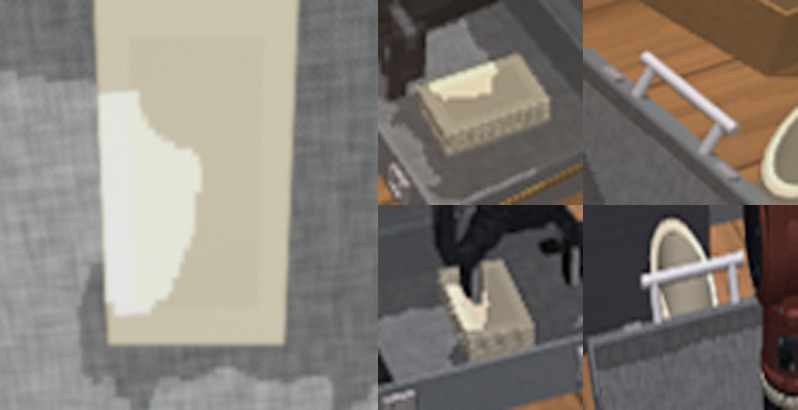

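Pile reads as one flush block (tops at near edges within ~1.5 mm); the handle bar runs in scene from about (374,105) to (404,133), in side from (225,87) to (267,80). Triangulating the bar.

Run:
```python
from station import eyes
from h import *
M={n:eyes.camera_model(n) for n in("scene","side")}
P={n:np.array(M[n]["K"])@np.c_[M[n]["R"],M[n]["t"]] for n in M}
def tri(a,b):
    X=cv2.triangulatePoints(P["scene"],P["side"],np.array(a,float),np.array(b,float)); X=X[:3,0]/X[3]
    e=[np.linalg.norm(proj(M[n],X)[0]-q) for n,q in(("scene",a),("side",b))]; return X.round(4),np.round(e,1)
print(tri((373.6,105),(225.1,87.2)),tri((404.5,132.6),(266.5,79.9)))
# bar axis as a line in each image -> intersect the two back-projected planes
L={}
for n,(x0,y0,x1,y1) in {"scene":(366,98,412,140),"side":(218,74,272,94)}.items():
    im=cv2.imread(f"pics/{n}8.png"); h=cv2.cvtColor(im,cv2.COLOR_BGR2HSV)
    k=np.zeros(h.shape[:2],np.uint8); k[y0:y1,x0:x1]=cv2.inRange(h,(0,0,165),(179,35,255))[y0:y1,x0:x1]
    ends={"scene":((373.6,105),(404.5,132.6)),"side":((225.1,87.2),(266.5,79.9))}[n]
    a,b=map(np.array,ends); d=(b-a)/np.linalg.norm(b-a)
    v,u=np.nonzero(k); q=np.c_[u,v]-a; off=q@[-d[1],d[0]]; s=q@d
    g=abs(off)<3; pts=np.c_[u,v][g].astype(np.float32)
    l=cv2.fitLine(pts,cv2.DIST_HUBER,0,.01,.01).ravel(); print(n,g.sum(),l.round(3),"extent",s[g].min().round(1),s[g].max().round(1), np.linalg.norm(b-a).round(1))
    pa,pb=np.r_[l[2:],1],np.r_[l[2:]+l[:2],1]; L[n]=P[n].T@np.cross(pa,pb)
A=np.array([L["scene"],L["side"]])
d=np.cross(A[0,:3],A[1,:3]); d/=np.linalg.norm(d)*np.sign(d[0]); print("dir",d.round(3))
for x in(.465,.53,.595): print(x,np.linalg.solve(A[:,1:3],-A[:,3]-A[:,0]*x).round(4))
# case front rim in wrist image w8 / case outline check: hinge-side yaw from front rim in w4
m=eyes.camera_model("wrist")
```

```text
(array([0.4631, 0.3059, 0.2796]), array([0.2, 0.2])) (array([0.5924, 0.3134, 0.2758]), array([0.6, 0.4]))
scene 132 [  0.738   0.674 388.86  117.829] extent 0.3 39.3 41.4
side 138 [ 9.87000e-01 -1.63000e-01  2.45193e+02  8.29860e+01] extent -0.1 41.7 42.0
dir [ 1.     0.025 -0.016]
0.465 [0.3048 0.2833]
0.53 [0.3064 0.2823]
0.595 [0.308  0.2812]
```

Request:
jog_arm(series=[0, 0, 0, 0, 0, -3.5, 0.15, 0, 0, 0, 1, -0.3, -3.5, 0.15, 0, 0, 0, 2, -0.3, -3, 0.15, 0, 0, 0, 2.5, -0.3, -3, 0.15, 0, 0, 0, 2.5, -0.3, -2.5, 0.15, 0, 0, 0, 2.5, -0.3, -2.5, 0.15, 0, 0, 0, 2.5, -0.3, -2.5, 0.15, 0, 0, 0, 2.5, -0.3, -2.5, 0.15, 0, 0, 0, 1, -0.3, -1, 0.15, 0, 0, 0, 0, 0, 0, 0.15, 0, 0, 0, 0, 0, 0, 0.15])

```text
time_s: 16.4
tool_pos: [0.5412, 0.1859, 0.3635]
orientation: [[0.069, 0.998, 0.001], [0.998, -0.069, -0.0], [0.0, 0.001, -1.0]]
force: [-0.5, 0.7, -0.1]
grip_width: 0.0728
gripper_force: 0.0
```

```bash
cat > bar.py <<'E'
from station import eyes,status
from h import *
import sys
m=eyes.camera_model("wrist"); im=eyes.camera("wrist"); s=status.get_state(); cv2.imwrite(sys.argv[1],im)
print((np.array(s["tool_pos"])*1000).round(1),np.round(s["joint_pos"],3))
pr=proj(m,[[.463,.308,.276],[.593,.313,.276]]); print("pred ends px",pr.round(1).tolist())
h=cv2.cvtColor(im,cv2.COLOR_BGR2HSV); k=cv2.inRange(h,(0,0,165),(179,40,255))
b=np.zeros_like(k); cv2.line(b,*[tuple(int(v) for v in p) for p in pr],255,50); k&=b
for c in cv2.findContours(k,cv2.RETR_EXTERNAL,cv2.CHAIN_APPROX_NONE)[0]:
    if cv2.contourArea(c)>60:
        print(cv2.boundingRect(c),cv2.contourArea(c),*rect(m,c,.278))
E
python3 bar.py pics/w9.png
```

```text
[541.  185.  362.7] [ 0.202  0.357  0.261  1.476 -0.     1.843]
pred ends px [[151.4, 61.3], [343.8, 38.2]]
(147, 30, 198, 27) 2152.5 [527.3 314.1] [  7.2 130.7] -89.7
```

View pics/w9.png

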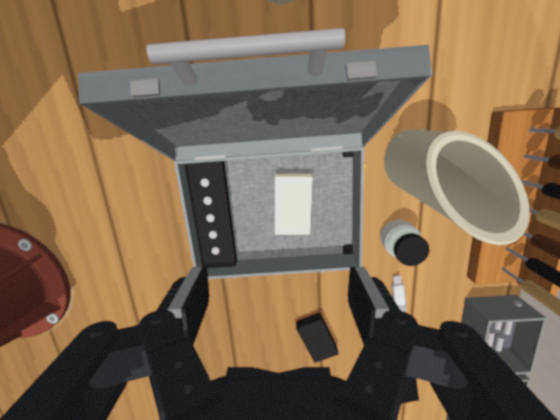

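Request:
jog_arm(series=[0, 0, -6.74, 0, 0, 0, 0.5, 0, 0, -6.74, 0, 0, 0, 0.5, 0, 0, -6.74, 0, 0, 0, 0.5, 0, 0, -6.74, 0, 0, 0, 0.5, 0, 0, -6.74, 0, 0, 0, 0.5, 0, 0, -6.74, 0, 0, 0, 0.5, 0, 0, -6.74, 0, 0, 0, 0.5, 0, 0, -6.74, 0, 0, 0, 0.5, 0, 0, -6.74, 0, 0, 0, 0.5, 0, 0, -6.74, 0, 0, 0, 0.5, 0, 0, -6.74, 0, 0, 0, 0.5, 0, 0, -6.74, 0, 0, 0, 0.5, 0, 0, -6.74, 0, 0, 0, 0.5, 0, 0, -6.74, 0, 0, 0, 0.5, 0, 0, 0, 0.4, 3.2, 0, 0.5, 0, 0, 0, 0.4, 3.2, 0, 0.5, 0, 0, 0, 0.4, 3.2, 0, 0.5, 0, 0, 0, 0.2, 3.2, 0, 0.5, 0, 0, 0, 0, 0, 0, 0.5, 0, 0, 0, 0, 0, 0, 0.5])

```text
time_s: 18.12
tool_pos: [0.5262, 0.313, 0.3618]
orientation: [[-1.0, -0.006, -0.002], [-0.006, 1.0, -0.001], [0.002, -0.001, -1.0]]
force: [1.1, -0.8, -0.1]
grip_width: 0.0424
gripper_force: 0.0
```

```bash
python3 bar.py pics/w10.png
python3 - <<'E'
import sys; sys.argv=["",""]
from station import eyes,status
from h import *
M={n:eyes.camera_model(n) for n in("scene","side")}
# tape/case check: pile in scene
for n in M:
    im=eyes.camera(n); cv2.imwrite(f"pics/{n}10.png",im)
    bx={"scene":(300,190,360,235),"side":(250,165,305,210)}[n]
    print(n,blobs(M[n],im,.034,box=bx))
E
```

```text
[526.6 312.  362.1] [ 0.416  0.448  0.397  1.522 -0.     0.411]
pred ends px [[271.6, 143.1], [277.2, 296.2]]
(255, 287, 12, 20) 184.0 [592.2 298.6] [ 9.5 19.2] 89.7
(257, 143, 29, 157) 1972.0 [528.7 307.9] [ 20.9 131.8] -89.5
(252, 119, 13, 10) 61.5 [450.7 299. ] [ 4.9 10.4] 25.7
scene [((309, 198, 40, 30), 730.0, array([567.7, 116.9]), array([ 80.2, 110.5]), -4.4)]
side [((267, 172, 27, 30), 499.0, array([558.5, 112.6]), array([ 64.6, 132. ]), -7.6)]
```

Request:
jog_arm(series=[0, 0, 0, 0, 0, 2, 0.5, 0, 0, 0, 0, 0, 2.5, 0.5, 0, 0, 0, 0, 0, 2, 0.5, 0, 0, 0, 0, 0, 1.5, 0.5, 0, 0, 0, 0, 0, 1, 0.5, 0, 0, 0, 0, 0, 0.6, 0.5, 0, 0, 0, 0, 0, 0, 0.5, 0, 0, 0, 0, 0, 0, 0.5])

```text
time_s: 18.93
tool_pos: [0.5271, 0.3122, 0.2681]
orientation: [[-1.0, -0.004, 0.001], [-0.004, 1.0, 0.0], [-0.001, 0.0, -1.0]]
force: [0.3, -0.7, -0.0]
grip_width: 0.0431
gripper_force: 0.0
```

Request:
jog_arm(series=[0, 0, 0, 0, 0, 0.3, 0.6, 0, 0, 0, 0, 0, 0, 0.7, 0, 0, 0, 0, 0, 0, 0.78, 0, 0, 0, 0, 0, 0, 0.85, 0, 0, 0, 0, 0, 0, 0.92, 0, 0, 0, 0, 0, 0, 0.95, 0, 0, 0, 0, 0, 0, 0.95, 0, 0, 0, 0, 0, 0, 0.95], squeeze=30)

```text
time_s: 19.6
tool_pos: [0.527, 0.3129, 0.2649]
orientation: [[-1.0, -0.005, 0.001], [-0.005, 1.0, 0.001], [-0.001, 0.001, -1.0]]
force: [-0.5, 3.0, 3.7]
grip_width: 0.0112
gripper_force: 29.4
```

Run:
```python
import numpy as np
def hz(t): return np.array([-23.5*np.cos(t)+1.25*np.sin(t),-(23.5*np.sin(t)+1.25*np.cos(t))])
for a,b,n in((1.95,1.66,18),(1.66,1.40,18)):
    # gentle ramps
    w=np.ones(n); w[[0,-1]]=.3; w[[1,-2]]=.6; w[[2,-3]]=.85
    t=np.r_[a,a+(b-a)*np.cumsum(w)/w.sum()]
    P=np.array([hz(x) for x in t]); Q=np.round(P-P[0],2); D=np.diff(Q,axis=0).round(2)
    print(", ".join(f"0,0,0,0,{y:g},{z:g},0.95" for y,z in D)); print(Q[-1])
```

```text
0,0,0,0,-0.12,-0.06,0.95, 0,0,0,0,-0.24,-0.1,0.95, 0,0,0,0,-0.34,-0.15,0.95, 0,0,0,0,-0.41,-0.17,0.95, 0,0,0,0,-0.41,-0.16,0.95, 0,0,0,0,-0.42,-0.15,0.95, 0,0,0,0,-0.41,-0.15,0.95, 0,0,0,0,-0.42,-0.13,0.95, 0,0,0,0,-0.42,-0.13,0.95, 0,0,0,0,-0.42,-0.12,0.95, 0,0,0,0,-0.43,-0.11,0.95, 0,0,0,0,-0.43,-0.11,0.95, 0,0,0,0,-0.43,-0.1,0.95, 0,0,0,0,-0.43,-0.08,0.95, 0,0,0,0,-0.43,-0.09,0.95, 0,0,0,0,-0.37,-0.06,0.95, 0,0,0,0,-0.26,-0.04,0.95, 0,0,0,0,-0.13,-0.02,0.95
[-6.52 -1.93]
0,0,0,0,-0.12,-0.02,0.95, 0,0,0,0,-0.23,-0.03,0.95, 0,0,0,0,-0.34,-0.04,0.95, 0,0,0,0,-0.39,-0.04,0.95, 0,0,0,0,-0.39,-0.03,0.95, 0,0,0,0,-0.39,-0.03,0.95, 0,0,0,0,-0.4,-0.02,0.95, 0,0,0,0,-0.39,-0.02,0.95, 0,0,0,0,-0.4,-0.01,0.95, 0,0,0,0,-0.39,0,0.95, 0,0,0,0,-0.4,0.01,0.95, 0,0,0,0,-0.39,0.01,0.95, 0,0,0,0,-0.4,0.02,0.95, 0,0,0,0,-0.39,0.02,0.95, 0,0,0,0,-0.39,0.03,0.95, 0,0,0,0,-0.34,0.04,0.95, 0,0,0,0,-0.23,0.02,0.95, 0,0,0,0,-0.12,0.01,0.95
[-6.1  -0.08]
```

Request:
jog_arm(series=[0, 0, 0, 0, -0.12, -0.06, 0.95, 0, 0, 0, 0, -0.24, -0.1, 0.95, 0, 0, 0, 0, -0.34, -0.15, 0.95, 0, 0, 0, 0, -0.41, -0.17, 0.95, 0, 0, 0, 0, -0.41, -0.16, 0.95, 0, 0, 0, 0, -0.42, -0.15, 0.95, 0, 0, 0, 0, -0.41, -0.15, 0.95, 0, 0, 0, 0, -0.42, -0.13, 0.95, 0, 0, 0, 0, -0.42, -0.13, 0.95, 0, 0, 0, 0, -0.42, -0.12, 0.95, 0, 0, 0, 0, -0.43, -0.11, 0.95, 0, 0, 0, 0, -0.43, -0.11, 0.95, 0, 0, 0, 0, -0.43, -0.1, 0.95, 0, 0, 0, 0, -0.43, -0.08, 0.95, 0, 0, 0, 0, -0.43, -0.09, 0.95, 0, 0, 0, 0, -0.37, -0.06, 0.95, 0, 0, 0, 0, -0.26, -0.04, 0.95, 0, 0, 0, 0, -0.13, -0.02, 0.95])

```text
time_s: 21.1
tool_pos: [0.5271, 0.2468, 0.2839]
orientation: [[-1.0, -0.004, 0.0], [-0.004, 1.0, -0.0], [-0.0, -0.0, -1.0]]
force: [2.3, 2.4, 2.1]
grip_width: 0.0107
gripper_force: 30.6
```

Request:
jog_arm(series=[0, 0, 0, 0, -0.12, -0.02, 0.95, 0, 0, 0, 0, -0.23, -0.03, 0.95, 0, 0, 0, 0, -0.34, -0.04, 0.95, 0, 0, 0, 0, -0.39, -0.04, 0.95, 0, 0, 0, 0, -0.39, -0.03, 0.95, 0, 0, 0, 0, -0.39, -0.03, 0.95, 0, 0, 0, 0, -0.4, -0.02, 0.95, 0, 0, 0, 0, -0.39, -0.02, 0.95, 0, 0, 0, 0, -0.4, -0.01, 0.95, 0, 0, 0, 0, -0.39, 0, 0.95, 0, 0, 0, 0, -0.4, 0.01, 0.95, 0, 0, 0, 0, -0.39, 0.01, 0.95, 0, 0, 0, 0, -0.4, 0.02, 0.95, 0, 0, 0, 0, -0.39, 0.02, 0.95, 0, 0, 0, 0, -0.39, 0.03, 0.95, 0, 0, 0, 0, -0.34, 0.04, 0.95, 0, 0, 0, 0, -0.23, 0.02, 0.95, 0, 0, 0, 0, -0.12, 0.01, 0.95, 0, 0, 0, 0, 0, 0, 0.95, 0, 0, 0, 0, 0, 0, 0.95])

```text
time_s: 22.77
tool_pos: [0.5272, 0.1863, 0.2843]
orientation: [[-1.0, -0.004, -0.001], [-0.004, 1.0, -0.0], [0.001, -0.0, -1.0]]
force: [2.9, 1.0, -2.5]
grip_width: 0.0108
gripper_force: 30.5
```

Run:
```python
from station import eyes,status
from h import *
s=status.get_state(); print(s["tool_pos"],s["force"],s["dq"],s["grip_width"])
im=eyes.camera("wrist"); m=eyes.camera_model("wrist"); cv2.imwrite("pics/w11.png",im)
M={n:eyes.camera_model(n) for n in("scene","side")}; 
a=cv2.imread("pics/scene8.png"); b=eyes.camera("scene"); c=cv2.imread("pics/side8.png"); d=eyes.camera("side")
# bystanders unmoved? compare blobs/diff away from the arm and lid
for n,p,q in(("scene",a,b),("side",c,d)):
    k=(cv2.absdiff(p,q).max(2)>40).astype(np.uint8); k=cv2.morphologyEx(k,cv2.MORPH_OPEN,np.ones((3,3)))
    print(n,[cv2.boundingRect(x) for x in cv2.findContours(k,0,2)[0] if cv2.contourArea(x)>40])
for p,n in((np.array(s["tool_pos"])+[0,0,.011],"bar"),): print([proj(M[x],p).round(1).tolist() for x in M])
```

```text
[0.52721406 0.18627871 0.28426965] [ 2.85264506  1.01607221 -2.54524979] [0.00417612 0.00048806 0.00341119 0.00229458 0.00067475 0.00153208] 0.010797853416304487
scene [(310, 198, 37, 23), (364, 196, 12, 16), (298, 193, 14, 19), (414, 189, 31, 27), (390, 178, 11, 9), (331, 159, 28, 31), (363, 153, 20, 18), (315, 139, 13, 7), (257, 101, 13, 8), (275, 62, 140, 113), (228, 13, 15, 7), (339, 0, 61, 67), (235, 0, 98, 99), (237, 0, 11, 13)]
side [(78, 212, 15, 15), (44, 189, 28, 17), (1, 189, 33, 52), (166, 180, 13, 10), (118, 176, 43, 43), (89, 176, 10, 8), (181, 173, 37, 23), (179, 144, 9, 10), (101, 143, 53, 36), (190, 142, 17, 9), (153, 139, 22, 15), (75, 127, 17, 39), (222, 122, 95, 72), (285, 120, 17, 5), (205, 120, 6, 22), (214, 119, 17, 12), (232, 110, 43, 39), (202, 104, 32, 13), (69, 90, 30, 28), (231, 0, 94, 109), (207, 0, 33, 15), (68, 0, 49, 87), (0, 0, 35, 145)]
[[[350.1, 126.8]], [[259.4, 97.6]]]
```

```bash
python3 -c "
from station import env
print(env.close_job())"
```

```text
the job is handed in; nothing more can be done
None
```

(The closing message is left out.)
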